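Seat a vial carrier in the datum corner of a vial reader and hold it there

ROBOT

A 6-joint arm with a two-finger parallel gripper is mounted at the origin on the work surface. World frame = base frame: x ahead of the robot, y to its left, z up, the work surface at z = 0. Lengths are in mm, angles in rad, forces in N, time in s.
With the tool pointing down it reaches from about 300 to 775 mm from the base axis. Payload 14.6 kg.
Tool frame: the origin (TCP) lies at the very end of the fingers, on their centre line; the grasp point (between the pads) lies 19 mm behind it; z points along the fingers, y is the line along which they close (so a half turn about z gives the same grasp; the last joint's range is limited). The gripper opens to 94 mm and grips with 3 to 60 N. Pads are 16 mm wide; open, the fingers measure 119 mm over their backs; the gripper's body (75 mm by 177 mm) begins 78 mm behind the grasp point.
Start: joints at [-1.374, 0.3, 1.521, -0, 1.321, -0.067], TCP at [143.406, -530.965, 205.446] pointing down, gripper open.
Joint ranges: [-3.03, 3.03], [-0.79, 2.21], [0.23, 2.52], [-1.04, 4.18], [0, 3.07], [-2.55, 2.55]. Speed limits (rad/s): [2.22, 2.22, 2.57, 3.14, 3.14, 3.14].

INTERFACE

Orientations are given as [roll, pitch, yaw] about the fixed x, y, z axes, in that order (R = Rz(yaw) Ry(pitch) Rx(roll)).
In Python, from cell import manip, optics gives the robot as it stands.
- The arm moves only by the shell command python3 -m crank 'ROWS' [FORCE]. ROWS is JSON, a list of rows, each a list of 7 numbers: the opening in per cent of the stroke, from 0 (shut) to 100 (fully open), then the shift along the tool's x, y, z in mm, then the turn, a rotation vector about the tool's x, y, z in rad. A call has 1 to 10 rows; each row is the pose to reach, as a shift and turn from the pose commanded when the call began, along the tool's axes at that moment; what a row does not reach only later rows make up. A row lasts 1/10 s, in which the tool goes at most 50 mm and 8.59 degrees, less where a joint would pass 70% of its speed; a pose out of reach is approached as far as the arm can. A call with a gripper value outside its range is refused whole. The fingers move at their own pace and stop on an object; FORCE is the grip in N (left out, the last holds). Time passes only in rows, so rows that repeat a pose let the fingers close. It gives the time, the measured TCP pose, the force, the opening and the grip force at its end, in the units of the state.
- manip.read_state(): the state, without advancing time (a new reading comes with each control period).
- optics.camera(name): name is "scene" or "side" or "wrist"; returns (picture, depth): 400x640x3 uint8, red, green, blue; 400x640 float32, mm along the optical axis (not along the pixel's ray), 0 where there is no reading.
- optics.calibration(name): a dict with "camera_matrix" (3x3 intrinsics, pixels), "R" (3x3) and "t" (3): a world point X has camera coordinates R X + t. Camera axes: x right, y down, z forward; pixel columns grow to the right and rows downward; lengths in mm; the calibration is good to about 2 mm. A picture is of the moment at which its call begins: read the wrist's pose just before it. calibration takes no time and is no camera call; for the wrist camera it gives the pose at the moment of the call.
- manip.sign_off(): hands the job in; it is judged then, once.
The state is a dict: "clock": time; "joints": joint angles; "qd": joint speeds; "effort": joint torques, N m; "eef_pos": TCP position; "eef_rot": TCP orientation; "wrist_force": force on the tool from outside, world axes, zero at the start; "moment": the same for the moment, N m; "finger_gap": finger opening in mm; "finger_force": force on a finger pad.
Only numpy, scipy, OpenCV 4.12 (cv2) and the standard library are available. Lean on these libraries where they do the work, as an engineer would, in place of code of your own. Each camera call takes 0.05 s, during which the arm holds its last target. There are 200 camera calls.

TASK

Take the aluminium vial carrier by its blue grip, set it flat on the reader's grey plate and lay its long side flush against the long blue fence while it is still at least 2 cm short of the yellow end stop. Then take it along the fence into the corner, and finish with your hand still on it, holding it flat and pressed firmly but not hard (about 5 N) against the blue fence and the yellow stop at once, as the reader needs for its measurement. Leave the wash bottle, the flask and the beaker where they stand.

Things in the scene. Friction and masses are not known exactly. Their poses are not given: they have to be found in the camera images.
- carrier: Loose vial carrier, 0.3 to 0.6 kg: aluminium block 64 (its x) x 96 (its y) x 26 mm high, four short amber vials with red caps (18 mm across, tops 43 mm above the underside) near its corners at x +-16, y +-34 mm, and a blue upright grip rib in the middle of its top. Same after a half turn. Starts flat on the bench. Origin: centre of the underside, z up.
- carrier_grip (a point): Grip point in the middle of the carrier's blue rib, 46 mm above the carrier's underside and on its vertical centre line, with the carrier's axes. The rib is 16 mm thick (x), 36 mm long (y) and stands from 26 to 62 mm above the underside: close the fingers along x, from above.
- reader: Fixed vial reader on the bench: white housing 150 (x) x 230 (y) mm with a flat, slippery grey plate (friction about 0.15) whose top is 30 mm above the bench. The plate spans x +-70, y +-110 mm. Origin: centre of the underside, z up. The blue fence bounds the plate on the +x side, the yellow stop on the +y side; four black reading windows lie where the vials of a seated carrier come.
- corner (a point): The inner corner of fence and stop at plate level, in the reader's axes: reader x 45, y 75, z 30 mm. The carrier goes on the -x, -y side of it; seated, its centre line is 32 mm to -x and 48 mm to -y of the corner, so that its long side (y) lies along the fence.
- long_fence: Fixed rigid blue bar of slippery plastic (friction about 0.15) on the reader's plate, 12 (x) x 200 (y) x 22 mm high, along reader y. Its inner face looks to reader -x, at reader x = 45 mm. Origin: centre of its underside, at reader x 51, y -15, z 30 mm.
- end_stop: Fixed rigid yellow bar of slippery plastic (friction about 0.15) on the reader's plate, 85 (x) x 12 (y) x 22 mm high, along reader x. Its inner face looks to reader -y, at reader y = 75 mm. Origin: centre of its underside, at reader x 1.5, y 81, z 30 mm.
- wash_bottle: Bystander: white wash bottle with blue cap, 64 mm across, 150 mm high. Origin: centre of the underside.
- flask: Bystander: small amber flask with a narrow neck, 60 mm across, 98 mm high. Origin: centre of the underside.
- beaker: Bystander: clear beaker, 70 mm across, 85 mm high. Origin: centre of the underside.

How it is judged:
By the outcome, as a careful person would: the job done as asked, in the order asked, and still so for the second after the job is handed in, while the arm keeps its last pose, push and grip.
It also fails if it takes over 61 s, if anything falls off the work surface, if the arm or the gripper's body presses on something with over 40 N, if the wrist force passes 120 N, or if a joint passes its speed limit or range.

## Working session

There is one attempt and no reset: what is moved stays moved. The work goes in short steps, Python scripts to look and compute and a shell command to move; the robot and the scene stay as the last step left them, time stands still between calls to the robot, and variables do not carry over. Pictures are saved under pics/ and viewed, at most 10 in all, crops included, and the job is handed in when it is done.

```bash
ls; mkdir -p pics
python3 - <<'E'
from cell import manip, optics
import cv2,numpy as np
print(manip.read_state())
for n in("scene","side"):
    p,d=optics.camera(n); cv2.imwrite(f"pics/{n}0.png",p[:,:,::-1]); np.savez(f"pics/{n}0.npz",p=p,d=d,**optics.calibration(n))
    c=optics.calibration(n);print(n,c["camera_matrix"],-np.array(c["R"]).T@c["t"])
E
```

```text
pics
{'clock': 0.0, 'joints': array([-1.37359840e+00,  3.00478788e-01,  1.52159328e+00, -1.80846672e-05,
        1.32070694e+00, -6.66270642e-02]), 'qd': array([ 2.95309324e-05, -7.95770070e-04, -3.70845571e-04,  1.83947166e-03,
       -2.31714993e-04, -1.24269670e-03]), 'effort': array([-5.47925611e-04, -5.31816208e+01, -3.52740633e+01,  7.08180713e-02,
        2.44169187e-02, -1.19804149e-04]), 'eef_pos': array([ 143.35137605, -530.70969274,  204.87695918]), 'eef_rot': array([-3.14040777e+00, -6.15068044e-05,  2.63829444e-01]), 'wrist_force': array([ 0.11792029,  0.27751076, -0.68827444]), 'moment': array([ 0.05163244, -0.01377322,  0.01520046]), 'finger_force': 0.0, 'finger_gap': 93.84522996128042}
scene [[464.45039325   0.         314.9582925 ]
 [  0.         464.45039325 193.42565156]
 [  0.           0.           1.        ]] [1267.95526778  893.56827285 1125.70397569]
side [[361.60294617   0.         322.39164845]
 [  0.         361.60294617 200.09857942]
 [  0.           0.           1.        ]] [ 357.30238349 -794.26486321  657.61915881]
```

View pics/scene0.png

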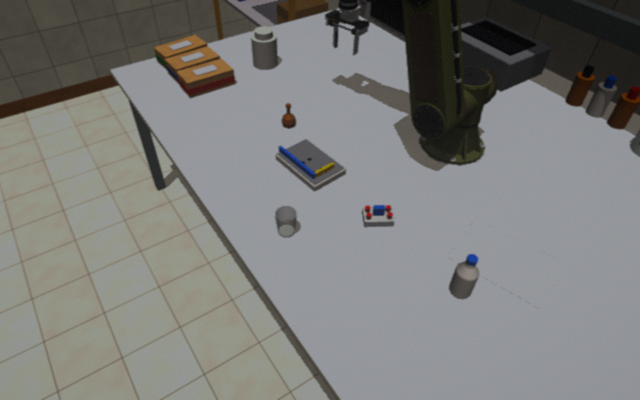

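View pics/side0.png

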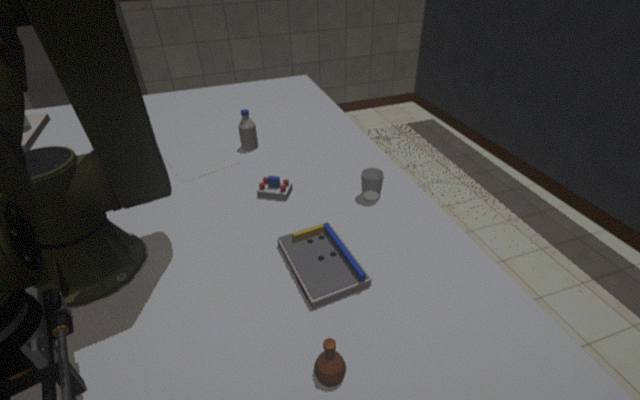

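The scene view shows the carrier at (378,214), the reader at (310,165), the beaker at (287,222), the flask at (289,117) and the bottle at (463,278). In the side view the carrier is at (275,188) and the reader at (323,262), with the fence on its right and the stop at its far end.

```bash
cat > h.py <<'E'
import numpy as np,cv2
def cloud(p,d,K,R,t):
    v,u=np.indices(d.shape); K=np.array(K)
    c=np.stack([(u-K[0,2])/K[0,0]*d,(v-K[1,2])/K[1,1]*d,d],-1)
    return (c-np.array(t))@np.array(R)
def load(n):
    z=np.load(f"pics/{n}.npz"); return z["p"],z["d"],cloud(z["p"],z["d"],z["camera_matrix"],z["R"],z["t"])
def masks(p):
    h=cv2.cvtColor(p,cv2.COLOR_RGB2HSV); H,S,V=h[...,0],h[...,1],h[...,2]
    return dict(blue=(H>105)&(H<130)&(S>140)&(V>50),yellow=(H>20)&(H<33)&(S>150)&(V>70),red=((H<6)|(H>172))&(S>140)&(V>60))
def near(m,u0,v0,u1,v1):
    k=np.zeros_like(m);k[v0:v1,u0:u1]=1;return m&k
E
python3 - <<'E'
from h import *
B=dict(scene0=dict(rib=("blue",355,195,400,230),red=("red",355,195,400,230),fence=("blue",270,140,325,185),stop=("yellow",300,150,345,185)),
side0=dict(rib=("blue",250,170,300,200),red=("red",250,170,300,200),fence=("blue",315,215,375,285),stop=("yellow",285,215,335,245)))
for n in B:
    p,d,X=load(n);M=masks(p)
    for k,b in B[n].items():
        m=near(M[b[0]],*b[1:])&(d>0); q=X[m]
        q=q[(q[:,2]>-20)&(q[:,2]<120)]
        r=cv2.minAreaRect(q[:,:2].astype(np.float32))
        print(n,k,len(q),q.mean(0).round(1),np.percentile(q[:,2],[5,50,95]).round(1),np.round(r[0],1),np.round(r[1],1),round(r[2],1))
        if k=="red":
            l,lab=cv2.connectedComponents(m.astype(np.uint8))
            print([X[lab==i].mean(0).round(0).tolist() for i in range(1,l)])
    for nm,(u,v) in (dict(beaker=(287,222),flask=(289,120),bottle=(463,280)) if n=="scene0" else dict(beaker=(372,185),flask=(330,368),bottle=(248,138))).items():
        print(nm,X[v,u].round(0))
E
```

```text
scene0 rib 88 [509.1 157.6  50.4] [31.2 52.7 63.6] [509.  155.4] [19.4 30.9] 75.9
scene0 red 70 [506.3 155.2  40.1] [32.9 41.1 44.8] [504.4 153.7] [52.1 80.2] 58.6
[[527.0, 125.0, 41.0], [469.0, 159.0, 40.0], [484.0, 184.0, 40.0], [542.0, 149.0, 39.0]]
scene0 fence 208 [ 598.4 -190.4   47.3] [36.1 48.5 54.3] [ 590.5 -197.3] [ 37.9 195.6] 6.8
scene0 stop 69 [ 537.9 -107.4   49.2] [44.3 49.6 53.4] [ 539.2 -108.7] [84.3 15.5] 7.1
beaker [795.  64.  78.]
flask [ 480. -437.   36.]
bottle [511. 513.  87.]
side0 rib 16 [501.9 148.4  61.2] [59.5 61.1 63.5] [502.8 148.5] [10.2 27. ] 59.5
side0 red 27 [501.9 147.3  42.1] [40.7 42.  43.5] [502.  149.6] [40.9 77.7] 58.5
[[481.0, 181.0, 43.0], [539.0, 146.0, 42.0], [466.0, 155.0, 42.0], [523.0, 120.0, 42.0]]
side0 fence 235 [ 594.3 -212.    51.2] [49.5 51.2 53. ] [ 593.5 -202.9] [ 11.2 196.7] 6.0
side0 stop 19 [ 529.1 -112.3   51. ] [49.5 51.  53. ] [ 531.3 -112.3] [74.1  5.9] 7.8
beaker [768.   4.  60.]
flask [ 464. -475.   49.]
bottle [475. 462.  55.]
```

```bash
cat >> h.py <<'E'
from scipy.spatial.transform import Rotation as Ro
def go(s,x,y,z,yawdeg):
    R=Ro.from_euler("xyz",s["eef_rot"]); T=Ro.from_euler("xyz",[np.pi,0,np.radians(yawdeg)])
    print("shift",R.inv().apply(np.array([x,y,z])-s["eef_pos"]).round(1),"turn",(R.inv()*T).as_rotvec().round(4))
E
python3 -c "
from h import *
from cell import manip
go(manip.read_state(),504,152,190,148.5)"
```

```text
shift [ 526.2 -565.1   15.6] turn [-4.000e-04 -1.200e-03 -2.328e+00]
```

```bash
python3 -m crank '[[60,526,-565,15,0,0,-2.328],[60,526,-565,15,0,0,-2.328],[60,526,-565,15,0,0,-2.328],[60,526,-565,15,0,0,-2.328],[60,526,-565,15,0,0,-2.328],[60,526,-565,15,0,0,-2.328],[60,526,-565,15,0,0,-2.328],[60,526,-565,15,0,0,-2.328],[60,526,-565,15,0,0,-2.328],[60,526,-565,15,0,0,-2.328]]' 30;python3 -c "
from h import *
from cell import manip
go(manip.read_state(),504,152,190,148.5)"
```

```text
clock: 1.1
eef_pos: [377.3, -86.9, 195.8]
eef_rot: [3.141, 0.0, 1.77]
wrist_force: [0.3, -0.9, 0.5]
finger_gap: 56.4
finger_force: 0.0
shift [209.1 171.5   5.8] turn [ 3.000e-04  4.000e-04 -8.219e-01]
```

```bash
python3 -m crank '[[60,209,171,6,0,0,-0.82],[60,209,171,6,0,0,-0.82],[60,209,171,6,0,0,-0.82],[60,209,171,6,0,0,-0.82],[60,209,171,6,0,0,-0.82],[60,209,171,6,0,0,-0.82],[60,209,171,6,0,0,-0.82],[60,209,171,6,0,0,-0.82],[60,209,171,6,0,0,-0.82]]';python3 - <<'E'
from h import *
from cell import manip,optics
s=manip.read_state();print(s["eef_pos"],s["eef_rot"])
c=optics.calibration("wrist")
p,d=optics.camera("wrist"); cv2.imwrite("pics/w1.png",p[:,:,::-1]); np.savez("pics/w1.npz",p=p,d=d,**c)
X=cloud(p,d,c["camera_matrix"],c["R"],c["t"]);M=masks(p)
for k in("blue","red"):
    l,lab,st,ce=cv2.connectedComponentsWithStats(((M[k])&(d>0)).astype(np.uint8))
    for i in range(1,l):
        if st[i,4]>60:
            q=X[lab==i];h=np.percentile(q[:,2],80);t=q[q[:,2]>h-4];r=cv2.minAreaRect(t[:,:2].astype(np.float32))
            print(k,ce[i].round(),len(q),t.mean(0).round(1),np.round(r[0],1),np.round(r[1],1),round(r[2],1))
E
```

```text
clock: 2.0
eef_pos: [504.3, 148.1, 189.8]
eef_rot: [-3.141, -0.0, 2.582]
wrist_force: [0.2, 0.2, -0.5]
finger_gap: 56.6
finger_force: 0.0
[504.26992149 148.05773714 189.7703596 ] [-3.14141184e+00 -4.87689773e-05  2.58151414e+00]
blue [322. 181.] 549 [502.5 152.8  62.4] [502.9 152.3] [14.1 35.4] 58.3
red [337. 147.] 213 [482.8 183.6  43.5] [482.6 183.9] [15.6 16.4] 58.4
red [307. 148.] 221 [466.3 156.6  43.6] [466.5 156.3] [15.5 16.7] 58.2
red [308. 210.] 198 [523.5 121.4  43.5] [523.6 121.2] [16.7 16.8] 8.2
red [337. 210.] 203 [540.2 148.3  43.3] [540.2 148.3] [15.3 17.1] 59.2
```

View pics/w1.png

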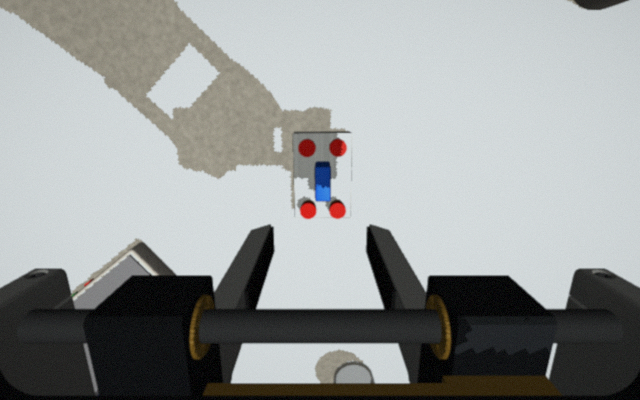

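The wrist view shows the rib at (322,182) with the four caps around it, lined up with the fingers. The sizes and heights match the given ones: rib top 62 mm, cap tops 43.5 mm.

```bash
python3 -c "
from h import *
from cell import manip
go(manip.read_state(),503,152.5,31.5,148.4)"
```

```text
shift [  3.5   3.1 158.4] turn [ 0.0001  0.0001 -0.0085]
```

```bash
python3 -m crank '[[60,3.5,3,40,0,0,-0.008],[60,3.5,3,80,0,0,-0.008],[60,3.5,3,115,0,0,-0.008],[60,3.5,3,140,0,0,-0.008],[60,3.5,3,150,0,0,-0.008],[60,3.5,3,158,0,0,-0.008],[60,3.5,3,158,0,0,-0.008]]' 30 && python3 -m crank '[[0,0,0,0,0,0,0],[0,0,0,0,0,0,0],[0,0,0,0,0,0,0],[0,0,0,0,0,0,0],[0,0,0,0,0,0,0],[0,0,0,0,0,0,0],[0,0,0,0,0,0,0],[0,0,0,0,0,0,0]]' 30
```

```text
clock: 2.75
eef_pos: [503.3, 153.1, 31.9]
eef_rot: [3.141, 0.0, 2.591]
wrist_force: [-0.4, -0.2, 0.2]
finger_gap: 56.1
finger_force: 0.0
clock: 3.55
eef_pos: [503.2, 153.3, 31.9]
eef_rot: [-3.142, 0.0, 2.592]
wrist_force: [-1.3, -1.1, 3.6]
finger_gap: 15.9
finger_force: 30.0
```

```bash
python3 -m crank '[[0,0,0,-15,0,0,0],[0,0,0,-50,0,0,0],[0,0,0,-95,0,0,0],[0,0,0,-140,0,0,0],[0,0,0,-170,0,0,0],[0,0,0,-170,0,0,0]]' ;python3 -c "
from h import *
from cell import manip
go(manip.read_state(),544,-211,202,96.4)"
```

```text
clock: 4.15
eef_pos: [504.5, 153.8, 205.4]
eef_rot: [3.137, 0.004, 2.592]
wrist_force: [-0.0, 0.3, -3.6]
finger_gap: 15.5
finger_force: 30.0
shift [-224.2 -290.4    3.1] turn [0.0063 0.0021 0.9093]
```

```bash
python3 -m crank '[[0,-15,-20,3,0,0,0.06],[0,-40,-52,3,0,0,0.17],[0,-68,-88,3,0,0,0.29],[0,-97,-125,3,0,0,0.41],[0,-125,-162,3,0,0,0.53],[0,-153,-198,3,0,0,0.65],[0,-180,-233,3,0,0,0.76],[0,-204,-264,3,0,0,0.85],[0,-219,-284,3,0,0,0.9],[0,-224,-290,3,0,0,0.909]]' && python3 -m crank '[[0,0,0,0,0,0,0],[0,0,0,0,0,0,0]]'
cat > look.py <<'E'
import sys
from h import *
from cell import manip,optics
s=manip.read_state();print(s["eef_pos"],s["eef_rot"],s["wrist_force"])
for n in sys.argv[2:]:
    c=optics.calibration(n);p,d=optics.camera(n); f=n+sys.argv[1]
    cv2.imwrite(f"pics/{f}.png",p[:,:,::-1]); np.savez(f"pics/{f}.npz",p=p,d=d,**c)
    X=cloud(p,d,c["camera_matrix"],c["R"],c["t"]);M=masks(p)
    for k in("blue","red","yellow"):
        l,lab,st,ce=cv2.connectedComponentsWithStats(((M[k])&(d>0)).astype(np.uint8))
        for i in range(1,l):
            if st[i,4]>(60 if n=="wrist" else 12):
                q=X[lab==i];h=np.percentile(q[:,2],80);t=q[abs(q[:,2]-h)<4];r=cv2.minAreaRect(t[:,:2].astype(np.float32))
                print(n,k,ce[i].round(),len(q),t.mean(0).round(1),np.round(r[0],1),np.round(r[1],1),round(r[2],1))
E
python3 look.py 2 wrist side
```

```text
clock: 5.15
eef_pos: [541.9, -213.0, 196.1]
eef_rot: [-3.139, -0.002, 1.679]
wrist_force: [0.0, -0.1, -4.1]
finger_gap: 15.5
finger_force: 30.0
clock: 5.35
eef_pos: [542.5, -209.8, 197.7]
eef_rot: [-3.14, -0.001, 1.684]
wrist_force: [0.3, 0.1, -2.8]
finger_gap: 15.9
finger_force: 30.0
[ 542.45440102 -209.84696249  197.7443054 ] [-3.14037797e+00 -1.04956386e-03  1.68433818e+00] [ 0.33917411  0.05578388 -2.82267504]
wrist blue [370. 160.] 513 [ 593.9 -183.5   52.4] [ 595.  -199.3] [ 12.  195.6] 6.1
wrist blue [320. 251.] 2333 [ 543.6 -208.2  228.3] [ 543.8 -209.3] [15.7 36. ] 6.0
wrist red [291. 188.] 846 [ 524.  -177.4  209.5] [ 523.9 -177.6] [17.2 17.7] 2.8
wrist red [348. 188.] 823 [ 555.4 -173.8  209.4] [ 555.6 -173.9] [17.1 17.7] 7.9
wrist red [335. 298.] 82 [ 556.7 -242.6  209.5] [ 556.6 -242.9] [ 2.6 13.6] 11.5
wrist red [305. 298.] 73 [ 538.6 -244.6  209.5] [ 538.7 -245. ] [ 2.8 11.9] 1.5
wrist yellow [324.  85.] 1132 [ 535.6 -110.8   52.5] [ 536.2 -110.4] [84.2 11.2] 6.5
side blue [347. 253.] 214 [ 595.6 -223.    50.9] [ 595.1 -217.8] [ 11.7 167.3] 6.1
side red [308. 195.] 21 [ 521.9 -178.8  208.5] [ 521.5 -177.6] [14.5 10.8] 73.3
side yellow [305. 231.] 19 [ 526.9 -112.7   51.1] [ 526.  -112.6] [37.7  7.2] 5.2
```

View pics/wrist2.png

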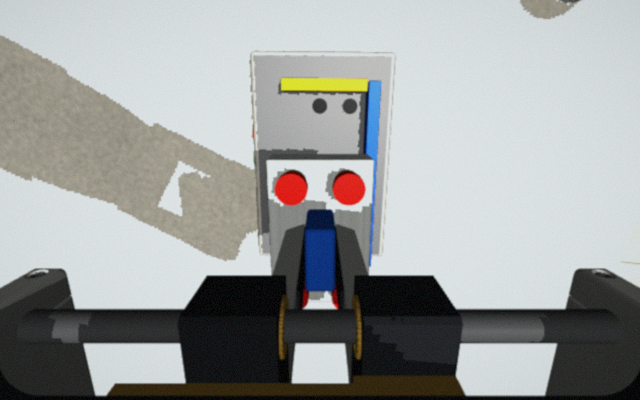

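The wrist view shows the carrier level over the plate, with the fence at (372,165) on its right and the stop at (324,85) ahead. It sits about 14 mm off the fence and 46 mm short of the stop, so I can lower it straight down.

```bash
python3 - <<'E'
from h import *
p,d,X=load("wrist2");M=masks(p)
def ang(m,z):
    q=X[m&(abs(X[...,2]-z)<4)][:,:2].astype(np.float32);v=cv2.fitLine(q,cv2.DIST_HUBER,0,.01,.01).ravel();print(len(q),np.degrees(np.arctan2(v[1],v[0])),v[2:])
ang(near(M["blue"],360,70,390,200),52);ang(M["yellow"],52);ang(near(M["blue"],300,200,340,300),228)
for n in("side0","side2"):
    p,d,X=load(n);M=masks(p);ang(near(M["blue"],315,215,375,285),51)
E
python3 -m crank '[[0,0,0,25,0,0,0],[0,0,0,60,0,0,0],[0,0,0,95,0,0,0],[0,0,0,118,0,0,0],[0,0,0,126,0,0,0],[0,0,0,130,0,0,0],[0,0,0,132,0,0,0],[0,0,0,132,0,0,0]]'
```

```text
407 -77.22242 [ 590.20984 -160.50317]
1061 6.0958676 [ 536.11993 -110.66203]
1920 -84.31835 [ 543.52136 -207.9862 ]
235 -84.136826 [ 594.0975  -211.58743]
214 -83.88663 [ 595.6424  -223.53204]
clock: 6.25
eef_pos: [543.2, -211.0, 67.8]
eef_rot: [3.14, 0.001, 1.683]
wrist_force: [0.3, -0.1, -3.3]
finger_gap: 15.7
finger_force: 30.0
```

```bash
python3 -m crank '[[0,0,0,2,0,0,0.006],[0,0,0,4,0,0,0.006],[0,0,0,5,0,0,0.006],[0,0,0,5,0,0,0.006]]' && python3 -m crank '[[0,0,0,0.7,0,0,0],[0,0,0,0.7,0,0,0]]' && python3 -m crank '[[0,0,0,0.7,0,0,0],[0,0,0,0.7,0,0,0]]'
```

```text
clock: 6.65
eef_pos: [542.8, -211.0, 61.9]
eef_rot: [3.141, 0.0, 1.677]
wrist_force: [0.5, -0.7, -2.3]
finger_gap: 15.6
finger_force: 30.0
clock: 6.85
eef_pos: [543.0, -211.1, 61.9]
eef_rot: [3.141, 0.001, 1.677]
wrist_force: [-1.9, 0.4, 5.3]
finger_gap: 15.9
finger_force: 30.0
clock: 7.05
eef_pos: [543.3, -211.2, 61.9]
eef_rot: [3.14, 0.001, 1.677]
wrist_force: [-2.9, 1.3, 10.9]
finger_gap: 16.0
finger_force: 30.0
```

```bash
python3 -m crank '[[0,0,0,-0.5,0,0,0],[0,0,2,-0.5,0,0,0],[0,0,4,-0.5,0,0,0],[0,0,6,-0.5,0,0,0],[0,0,8,-0.5,0,0,0],[0,0,10,-0.5,0,0,0],[0,0,10,-0.5,0,0,0]]' 20 && python3 -m crank '[[0,0,1,0,0,0,0],[0,0,1,0,0,0,0]]' && python3 -m crank '[[0,0,1,0,0,0,0],[0,0,1,0,0,0,0]]'
```

```text
clock: 7.75
eef_pos: [553.3, -210.2, 61.9]
eef_rot: [3.14, 0.001, 1.677]
wrist_force: [0.2, -0.8, 7.1]
finger_gap: 16.2
finger_force: 20.0
clock: 7.95
eef_pos: [554.1, -210.1, 61.9]
eef_rot: [3.14, 0.001, 1.677]
wrist_force: [-1.8, -1.0, 9.0]
finger_gap: 15.7
finger_force: 20.0
clock: 8.15
eef_pos: [555.1, -210.0, 61.9]
eef_rot: [3.14, 0.001, 1.677]
wrist_force: [-2.5, -0.6, 8.6]
finger_gap: 16.0
finger_force: 20.0
```

```bash
for i in 1 2 3; do python3 -m crank '[[0,0,0.8,-0.1,0,0,0],[0,0,0.8,-0.1,0,0,0]]' | sed -n '1,4p'; done
```

```text
clock: 8.35
eef_pos: [555.8, -209.9, 61.9]
eef_rot: [3.14, 0.001, 1.677]
wrist_force: [-2.0, -0.3, 7.4]
clock: 8.55
eef_pos: [556.6, -209.8, 61.9]
eef_rot: [3.141, 0.001, 1.677]
wrist_force: [-1.5, -0.5, 5.8]
clock: 8.75
eef_pos: [557.1, -209.7, 61.9]
eef_rot: [3.141, 0.001, 1.677]
wrist_force: [-3.4, 0.2, 6.4]
```

```bash
for i in 1 2; do python3 -m crank '[[0,0,0.4,0,0,0,0],[0,0,0.4,0,0,0,0]]' | sed -n '1,4p'; done; python3 -c "
from cell import manip
print(manip.read_state()['moment'])"; python3 look.py 3 wrist side
```

```text
clock: 8.95
eef_pos: [557.1, -209.7, 61.9]
eef_rot: [-3.141, 0.0, 1.677]
wrist_force: [-7.9, -1.0, 7.4]
clock: 9.15
eef_pos: [557.1, -209.7, 61.9]
eef_rot: [-3.14, 0.0, 1.677]
wrist_force: [-10.6, -0.3, 10.3]
[-0.04436098  1.74915188 -0.07667375]
[ 557.11465551 -209.65754704   61.87489091] [-3.14007959e+00  1.11059715e-04  1.67655010e+00] [-10.64696569  -0.30443506  10.34406136]
wrist blue [375. 110.] 455 [ 582.8 -129.4   51.8] [ 582.7 -129.9] [58.4 11.5] 85.1
wrist blue [379. 236.] 1257 [ 596.5 -207.9   52.6] [ 595.5 -198.1] [11. 75.] 5.6
wrist blue [320. 251.] 2368 [ 558.2 -208.    92.4] [ 558.3 -209.2] [16.2 36.2] 5.6
wrist red [291. 188.] 840 [ 539.  -177.    73.6] [ 538.9 -177.2] [17.4 17.3] 58.9
wrist red [348. 188.] 820 [ 570.4 -173.7   73.5] [ 570.5 -173.9] [17.2 17.7] 8.6
wrist red [304. 298.] 78 [ 552.9 -244.7   73.6] [ 553.1 -245.3] [ 2.8 13.5] 0.7
wrist red [335. 299.] 93 [ 571.  -242.8   73.6] [ 571.  -243.2] [ 2.7 12.2] 11.5
wrist yellow [300.  64.] 3464 [ 536.4 -110.7   52.5] [ 536.5 -110.7] [84.5 11.7] 6.2
side blue [329. 229.] 17 [ 585.2 -128.5   51.1] [ 585.  -127.3] [18.5  7.7] 70.4
side blue [357. 268.] 70 [ 601.1 -276.5   51.1] [ 601.1 -276.9] [11.  48.7] 6.5
side red [316. 240.] 24 [ 536.2 -178.6   72.4] [ 536.7 -178.8] [13.9 13.1] 41.1
side red [342. 255.] 15 [ 576.3 -245.5   71.8] [ 576.7 -245.2] [13.9  7.4] 29.1
```

View pics/wrist3.png

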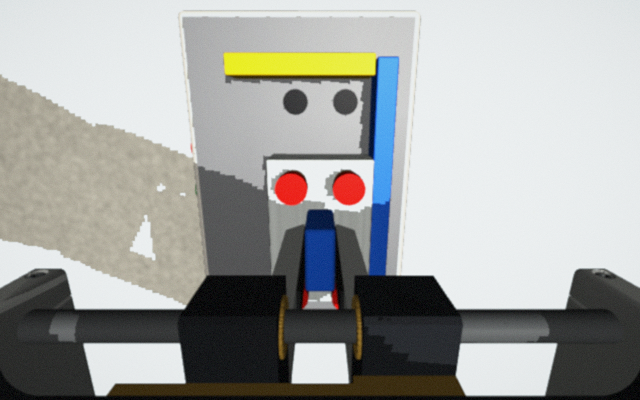

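The carrier is in contact with the fence (force rises about 10 N/mm), and the stop at (300,64) is still about 45 mm ahead. I'll check flushness by rocking the yaw slightly and watching the z moment.

```bash
M='import numpy as np;from cell import manip;s=manip.read_state();print("  M",s["moment"].round(3),"F",s["wrist_force"].round(1),"rot",s["eef_rot"].round(4))'
python3 -m crank '[[0,0,-0.3,-0.2,0,0,0],[0,0,-0.3,-0.2,0,0,0]]' 12 >/dev/null; python3 -c "$M"
python3 -m crank '[[0,0,0,0,0,0,0.006],[0,0,0,0,0,0,0.006],[0,0,0,0,0,0,0.006]]'>/dev/null;python3 -c "$M"
python3 -m crank '[[0,0,0,0,0,0,-0.006],[0,0,0,0,0,0,-0.006],[0,0,0,0,0,0,-0.006]]'>/dev/null;python3 -c "$M"
python3 -m crank '[[0,0,0,0,0,0,-0.006],[0,0,0,0,0,0,-0.006],[0,0,0,0,0,0,-0.006]]'>/dev/null;python3 -c "$M"
python3 -m crank '[[0,0,0,0,0,0,0.006],[0,0,0,0,0,0,0.006],[0,0,0,0,0,0,0.006]]'>/dev/null;python3 -c "$M"
```

```text
M [-0.108  1.184 -0.118] F [-6.6 -0.9  6.7] rot [-3.1408e+00  3.0000e-04  1.6767e+00]
  M [-0.122  1.208  0.089] F [-6.9 -1.1  6.5] rot [-3.1407e+00  4.0000e-04  1.6709e+00]
  M [-0.158  1.189 -0.007] F [-7.8 -0.6  7.4] rot [-3.1408e+00  3.0000e-04  1.6766e+00]
  M [-0.183  1.197 -0.155] F [-6.6 -1.   6.9] rot [-3.1408e+00  2.0000e-04  1.6824e+00]
  M [-0.102  1.182 -0.053] F [-7.1 -0.9  7.4] rot [-3.1408e+00  3.0000e-04  1.6766e+00]
```

```bash
python3 -m crank '[[0,2,0,0,0,0,0.002],[0,5,0,0,0,0,0.002],[0,8,0,0,0,0,0.002],[0,11,0,0,0,0,0.002],[0,14,0,0,0,0,0.002],[0,17,0,0,0,0,0.002],[0,19,0,0,0,0,0.002],[0,20,0,0,0,0,0.002]]'
python3 -c 'from cell import manip;s=manip.read_state();print(s["moment"],s["eef_rot"])'
```

```text
clock: 11.45
eef_pos: [555.1, -190.1, 61.9]
eef_rot: [-3.141, 0.001, 1.675]
wrist_force: [-6.2, -5.9, 6.1]
finger_gap: 15.8
finger_force: 12.0
[-0.76322085  1.10949091  0.02049417] [-3.14101777e+00  1.07946452e-03  1.67472116e+00]
```

```bash
python3 -m crank '[[0,0,0,0,0,0,0],[0,2,0,0,0,0,0],[0,5,0,0,0,0,0],[0,8,0,0,0,0,0],[0,11,0,0,0,0,0],[0,14,0,0,0,0,0],[0,17,0,0,0,0,0],[0,20,0,0,0,0,0],[0,22,0,0,0,0,0],[0,22,0,0,0,0,0]]' 20
python3 -m crank '[[0,0.8,0,0,0,0,0],[0,0.8,0,0,0,0,0],[0,0.8,0,0,0,0,0]]'
python3 look.py 4 wrist
```

```text
clock: 12.45
eef_pos: [552.7, -168.0, 61.9]
eef_rot: [-3.141, 0.001, 1.675]
wrist_force: [-7.1, -1.4, 6.8]
finger_gap: 15.7
finger_force: 20.0
clock: 12.75
eef_pos: [552.7, -167.4, 61.8]
eef_rot: [-3.141, 0.001, 1.675]
wrist_force: [-6.3, -2.3, 6.9]
finger_gap: 16.2
finger_force: 20.0
[ 552.66839562 -167.37371361   61.83505041] [-3.14087603e+00  7.62383582e-04  1.67464304e+00] [-6.31657604 -2.34829498  6.94863689]
wrist blue [379. 225.] 1454 [ 591.2 -158.8   52.5] [ 589.7 -147.3] [12. 93.] 6.1
wrist blue [320. 251.] 2351 [ 553.8 -165.8   92.4] [ 554.  -166.8] [16.1 36. ] 6.3
wrist red [291. 188.] 842 [ 534.5 -134.8   73.6] [ 534.4 -135. ] [17.1 17.8] 4.9
wrist red [348. 188.] 820 [ 565.9 -131.5   73.5] [ 566.2 -131.8] [17.2 17.7] 7.0
wrist red [305. 298.] 80 [ 548.4 -202.4   73.7] [ 548.6 -203.1] [ 2.9 13.1] 0.6
wrist red [335. 299.] 87 [ 566.6 -200.7   73.5] [ 566.5 -200.7] [ 2.6 12.5] 11.4
wrist yellow [300. 140.] 3002 [ 536.1 -110.1   52.5] [ 536.3 -110.3] [84.7 12.1] 6.0
```

```bash
python3 -m crank '[[0,1,0,0,0,0,0],[0,2,0,0,0,0,0],[0,3,0,0,0,0,0],[0,3,0,0,0,0,0]]' | sed -n '2,4p'; for i in 1 2 3; do python3 -m crank '[[0,0.5,0,0,0,0,0],[0,0.5,0,0,0,0,0]]' | sed -n '2,4p'; done
```

```text
eef_pos: [552.4, -164.4, 61.9]
eef_rot: [-3.141, 0.001, 1.675]
wrist_force: [-4.9, -3.5, 6.1]
eef_pos: [552.3, -164.0, 61.9]
eef_rot: [-3.141, 0.001, 1.675]
wrist_force: [-5.7, -3.3, 6.4]
eef_pos: [552.3, -163.5, 61.9]
eef_rot: [-3.141, 0.001, 1.675]
wrist_force: [-6.8, -4.3, 7.0]
eef_pos: [552.2, -163.0, 61.9]
eef_rot: [-3.141, 0.001, 1.675]
wrist_force: [-6.5, -4.4, 4.9]
```

```bash
for i in 1 2 3 4; do python3 -m crank '[[0,0.4,0,0,0,0,0],[0,0.4,0,0,0,0,0]]' | sed -n '2p;4p'; done
```

```text
eef_pos: [552.2, -162.8, 61.9]
wrist_force: [-5.6, -5.2, 6.5]
eef_pos: [552.2, -162.7, 61.9]
wrist_force: [-5.8, -8.7, 4.7]
eef_pos: [552.2, -162.7, 62.0]
wrist_force: [-6.1, -11.5, 5.2]
eef_pos: [552.2, -162.7, 62.0]
wrist_force: [-5.6, -12.1, 4.8]
```

```bash
python3 -m crank '[[0,-0.6,-0.05,0,0,0,0],[0,-0.6,-0.05,0,0,0,0],[0,-0.6,-0.05,0,0,0,0],[0,-0.6,-0.05,0,0,0,0]]'; python3 -m crank '[[0,0,0,0,0,0,0],[0,0,0,0,0,0,0],[0,0,0,0,0,0,0],[0,0,0,0,0,0,0]]'; python3 look.py 5 wrist side; python3 -c 'from cell import manip;print(manip.read_state()["moment"])'
```

```text
clock: 15.0
eef_pos: [552.2, -162.7, 61.9]
eef_rot: [-3.141, 0.002, 1.674]
wrist_force: [-5.0, -10.4, 4.7]
finger_gap: 15.3
finger_force: 20.0
clock: 15.4
eef_pos: [552.2, -162.8, 61.9]
eef_rot: [-3.141, 0.002, 1.674]
wrist_force: [-5.5, -9.3, 4.0]
finger_gap: 15.8
finger_force: 20.0
[ 552.22806362 -162.76437554   61.93569789] [-3.1414640e+00  2.1380879e-03  1.6744160e+00] [-5.5041231  -9.26968612  4.01310007]
wrist blue [379. 221.] 1667 [ 590.5 -151.6   52.5] [ 590.  -145.1] [12.  88.7] 6.7
wrist blue [320. 251.] 2343 [ 553.3 -161.1   92.5] [ 553.5 -162.3] [16.  36.1] 6.4
wrist red [291. 188.] 843 [ 534.  -130.2   73.5] [ 533.9 -130.5] [17.8 17.3] 57.6
wrist red [348. 188.] 818 [ 565.5 -126.8   73.5] [ 565.7 -127.1] [17.1 17.8] 7.4
wrist red [304. 298.] 79 [ 547.9 -197.7   73.7] [ 548.1 -198.6] [ 2.8 12.7] 0.6
wrist red [335. 299.] 89 [ 566.1 -195.9   73.7] [ 565.9 -195.8] [ 2.6 13.1] 11.3
wrist yellow [301. 147.] 3050 [ 536.8 -110.1   52.5] [ 536.4 -110.4] [84.6 12.3] 6.0
side blue [353. 262.] 126 [ 598.6 -254.3   51.4] [ 598.6 -252.3] [10.9 96.2] 5.9
side red [309. 229.] 17 [ 531.4 -132.4   72.1] [ 530.7 -133.2] [15.   9.6] 60.6
side red [333. 241.] 15 [ 571.5 -197.5   72.7] [ 572.4 -196.9] [16.7  9.2] 56.7
[-1.5782174   0.94798842  0.03970824]
```

View pics/wrist5.png

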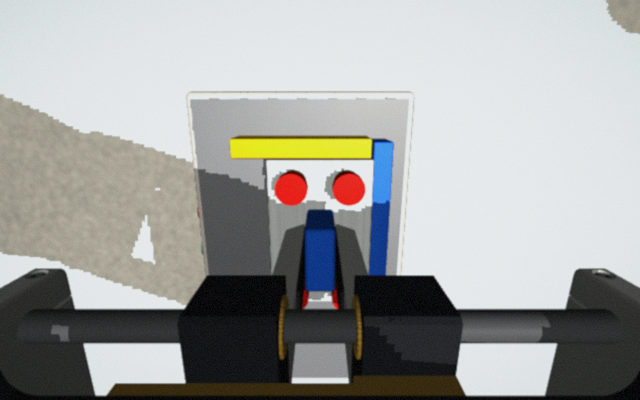

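The picture shows the carrier's front edge meeting the yellow stop at (300,158) and its right side along the fence at column 373, with the vials over the windows. Next I'll trim the push to about 5 N.

```bash
python3 -m crank '[[0,-0.35,0.05,0,0,0,0],[0,-0.35,0.05,0,0,0,0],[0,-0.35,0.05,0,0,0,0],[0,-0.35,0.05,0,0,0,0],[0,-0.35,0.05,0,0,0,0]]'; for i in 1 2; do python3 -m crank '[[0,0,0,0,0,0,0],[0,0,0,0,0,0,0],[0,0,0,0,0,0,0],[0,0,0,0,0,0,0]]'|sed -n '2,4p'; done
```

```text
clock: 16.0
eef_pos: [552.2, -162.8, 61.9]
eef_rot: [-3.141, 0.002, 1.674]
wrist_force: [-5.0, -7.3, 5.7]
finger_gap: 16.0
finger_force: 20.0
eef_pos: [552.2, -162.8, 61.9]
eef_rot: [-3.141, 0.002, 1.675]
wrist_force: [-5.7, -6.6, 4.5]
eef_pos: [552.2, -162.8, 61.9]
eef_rot: [-3.141, 0.002, 1.674]
wrist_force: [-6.4, -7.4, 5.4]
```

```bash
python3 -m crank '[[0,-0.12,-0.1,0,0,0,0],[0,-0.12,-0.1,0,0,0,0],[0,-0.12,-0.1,0,0,0,0],[0,-0.12,-0.1,0,0,0,0],[0,-0.12,-0.1,0,0,0,0]]'|sed -n 4p; for i in 1 2; do python3 -m crank '[[0,0,0,0,0,0,0],[0,0,0,0,0,0,0],[0,0,0,0,0,0,0],[0,0,0,0,0,0,0]]'|sed -n '1,4p'; done
```

```text
wrist_force: [-5.6, -5.4, 5.4]
clock: 17.7
eef_pos: [552.2, -162.8, 61.9]
eef_rot: [-3.141, 0.001, 1.675]
wrist_force: [-5.5, -6.2, 5.0]
clock: 18.1
eef_pos: [552.2, -162.8, 61.9]
eef_rot: [-3.141, 0.001, 1.675]
wrist_force: [-5.7, -6.6, 4.3]
```

Reader-axis forces are steady at about 6 N on the fence and 6 N on the stop, so I'm handing in.

```bash
python3 -c 'from cell import manip;print(manip.sign_off())'
```

```text
the job is handed in; nothing more can be done
None
```

I handed the job in at about 18 s: the carrier sits flat in the corner, still gripped, pressed against the blue fence and the yellow stop at about 6 N each by the wrist force. It was flush on the fence with about 46 mm still to go to the stop, and I didn't touch the wash bottle, flask or beaker.

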